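# Empty the jar capper's catch tray into the tote

## Robot

A 6-joint arm with a two-finger parallel gripper is mounted at the origin on a cart in front of the work surface, level with it; the furniture and walls round the work are solid. World frame = base frame: x ahead of the robot, y to its left, z up, the work surface at z = 0. Lengths are in m, angles in rad, forces in N, time in s.
With the tool pointing down it reaches from about 0.25 to 0.725 m from the base axis. Payload 4 kg.
Tool frame: the origin (TCP) lies midway between the tips of the shut fingers; the grasp point (between the pads) lies 19 mm behind it; z points along the fingers, x is the direction in which the jaws open and shut, and the axes are right-handed (so a half turn about z gives the same grasp; the last joint's range is limited). The gripper opens to 85 mm and grips with 20 to 120 N. Pads are 22 mm wide; open, the fingers measure 114 mm over their backs; the gripper's body (76 mm by 85 mm) begins 54 mm behind the grasp point. The pads swing forward as they close: fully open they stand 13 mm farther back than shut.
Start: joints at [-1.303, 0.241, 0.005, 1.335, 0, 1.571], TCP at [0.132, -0.482, 0.209] pointing down, gripper open.
Joint ranges: [-2.72, 2.72], [-1.05, 1.87], [-1.09, 1.28], [-1.99, 2.15], [-1.42, 1.44], [-3.14, 3.14]. Speed limits (rad/s): [2.79, 2.79, 3.14, 3.14, 3.14, 3.14].

## Interface

Orientations are given as a unit quaternion [x, y, z, w].
In Python, from workcell import bot, vision, ticket gives the robot as it stands.
- The arm moves only by the tool play_rows, never from a script. Its argument "deltas" is one flat list of numbers, 5 for each row, row after row: the opening, from 0 (shut) to 1 (fully open), then the shift along the tool's x, y, z in units of 60 mm (1.0 is 60 mm), then the turn about the tool's z in degrees. A call has 1 to 12 rows; each row shifts and turns the pose as measured when the row begins, along the tool's axes as they then stand; what a row does not reach is not made up. A row lasts 1/8 s, in which the tool goes at most 62.5 mm and 10.7 degrees, less where a joint would pass 70% of its speed; a pose out of reach is approached as far as the arm can. A call is refused whole if a number of a shift passes 1 or a number of a turn 10.7, either way. A call with a gripper value outside its range is refused whole. The fingers move at their own pace and stop on an object; the grip force is fixed at half the most. Time passes only in rows, so rows that do not move let the fingers close. It gives the time, the measured TCP pose, the force and the opening at its end, in the units of the state.
- bot.get_obs(): the state, without advancing time (a new reading comes with each control period).
- vision.camera(name): name is "side" or "top"; returns a dict with "color" (400x640x3 uint8, blue, green, red), "intrinsics" (3x3 intrinsics, pixels), "k1" (the pictures are not rectified: a ray, as slopes to the right and down, at radius r is drawn at 1 + k1 r^2 times it, then the intrinsics apply), "rvec" (rotation vector, rad) and "tvec" (3), from world to camera coordinates, as OpenCV has them. Camera axes: x right, y down, z forward; pixel columns grow to the right and rows downward; lengths in m; the calibration is good to about 2 mm. A picture is of the moment at which its call begins. There is no depth.
- ticket.job_done(): hands the job in, once; it reports no verdict.
The state is a dict: "clock": time; "joint_pos": joint angles; "joint_vel": joint speeds; "tau": joint torques, N m; "eef_pos": TCP position; "tool_rot": TCP orientation; "ft_force": force on the tool from outside, world axes, zero at the start; "ft_torque": the same for the moment, N m; "grip_width": finger opening in m.
Only numpy, scipy, OpenCV 4.12 (cv2) and the standard library are available. Lean on these libraries where they do the work, as an engineer would, in place of code of your own. Each camera call takes 0.05 s, during which the arm holds its last target. There are 200 camera calls.

## Task

Take the two capped spice jars out of the jar capper's pulled-out catch tray and set them down gently, upright, on the floor of the wooden tote, next to the jar already packed there, without dropping or tipping any jar. When both jars are in the tote and the tray is still out, give the empty tray a squirt of sanitiser: press the cap of the spray bottle clamped beside it all the way down and let it spring back up (never spray while a jar is in the tray). Then push the tray fully home into the machine, and leave the tote and the other things where they are.

Things in the scene. Friction and masses are not known exactly. Their poses are not given: they have to be found in the camera images.
- jar_a: capped spice jar, 42 mm in diameter (round cap), 96 mm tall, 0.11 kg, standing in the catch tray; origin at the centre of its underside, z up
- jar_b: the second capped spice jar, same as jar_a, also standing in the catch tray
- jar_c: third spice jar, same kind, already packed near one end (-x) of the tote; it stays where it is
- tote: open wooden tote, 212 mm (its x) by 146 mm (its y) outside, inner floor 196 x 134 mm lying 6 mm above its origin; long sides 6 mm thick and 54 mm high, end panels (at x = +-102 mm) 8 mm thick and 86 mm high with hand slots. Origin at the centre of its underside. Jar_c stands at x -70 to -60 mm, |y| under 15 mm; the rest is empty
- capper: jar-capping machine, fixed, white: base 220 mm deep (x) by 212 mm wide (y) and 60 mm high, open in front, with a column at the rear and a head overhanging from 185 mm to 290 mm high that begins 75 mm behind the base's front edge. Origin on the work surface under the base's centre; its front faces its own -x, the base's front edge is at x = -110 mm
- catch_tray (a joint): steel catch tray sliding out of the capper's base along the capper's -x: 0 = fully home, 0.155 m = fully out; stays where it is left (friction about 3 N). Inside 144 mm deep (x) and 160 mm wide (y), walls 36 mm high; tray rim 49 mm above the work surface
- tray_floor (a point): centre of the catch tray's inner floor, 16 mm above the work surface; axes parallel to the capper's
- tray_handle (a point): middle of the bar handle on the tray's front, 100 mm long along the tray's y, 35 mm in front of the front panel (panel 184 mm wide, top edge 55 mm above the work surface), 37 mm above the work surface; moves with the tray
- spray_cap (a joint): sprung spray cap of the white sanitiser bottle clamped to the capper beside the tray: 0 = up, 0.010 m = pressed all the way down (about 3 N at first, 7 N at the bottom); springs back
- spray_top (a point): centre of the spray cap's top face, a round cap 31 mm in diameter with a short nozzle toward the tray, 188 mm above the work surface when up; the bottle below is 58 mm in diameter
- salt_shaker: salt shaker 44 mm in diameter, 90 mm tall, a bystander right of the tote; origin under its centre
- brown_jar: stoneware jar 72 mm in diameter, 87 mm tall, a bystander at the far right; origin under its centre
- mug: mug 78 mm in diameter with a handle, 92 mm tall, a bystander at the front left; origin under it
- carton_top (a point): centre of the top of an upright drinks carton that stands fixed on the cooktop behind and to the right of the tray, between tray and tote: an obstacle about 140 mm (world x) by 95 mm (world y), 149 mm tall; carry the jars over or round it

How it is judged:
On the way, in this order (a step that is already met when the one before it is completed fails the run):
1. both jars stand upright on the tote's floor, released (x of jar_a in the frame of tote between -0.085 and 0.085 m and y of jar_a in the frame of tote between -0.055 and 0.055 m and z of jar_a in the frame of tote between 0 and 0.012 m and angle between each of jar_a, jar_b's own z axis and vertical below 0.15 rad and linear speed of each of jar_a, jar_b below 0.03 m/s and contact force between each of jar_a, jar_b and the fingers below 0.1 N and x of jar_b in the frame of tote between -0.085 and 0.085 m and y of jar_b in the frame of tote between -0.055 and 0.055 m and z of jar_b in the frame of tote between 0 and 0.012 m), for 0.2 s.
2. with the tray empty and still at least 100 mm out, the spray cap is pressed down 8 mm or more (value of joint spray_cap above 0.008 m and value of joint catch_tray above 0.1 m), for 0.1 s.
At the end, for the whole second after the job is handed in: Jar_a, jar_b and jar_c all stand on the tote's floor (origin within 6 mm of the inner floor's height, inside the walls, within 0.15 rad of upright), at rest and not held; the catch tray is home to within 6 mm; the spray cap is up again (within 2 mm) (all of step 1 and x of jar_c in the frame of tote between -0.085 and 0.085 m and y of jar_c in the frame of tote between -0.055 and 0.055 m and z of jar_c in the frame of tote between 0 and 0.012 m and angle between jar_c's own z axis and vertical below 0.15 rad and linear speed of jar_c below 0.03 m/s and contact force between jar_c and the fingers below 0.1 N and value of joint catch_tray below 0.006 m and value of joint spray_cap below 0.002 m); the robot touches nothing.
It fails at once if the spray cap is pressed more than 4 mm while a jar is in or over the tray (value of joint spray_cap above 0.004 m and horizontal distance between any of jar_a, jar_b and tray_floor below 0.09 m).
It fails at once if a jar is tipped over (more than 0.9 rad) (angle between any of jar_a, jar_b, jar_c's own z axis and vertical above 0.9 rad).
It fails at once if a jar is dropped (moves faster than 0.7 m/s out of the fingers, a free fall of 25 mm) ((linear speed of jar_a above 0.7 m/s and contact force between jar_a and the fingers below 0.1 N) or (linear speed of jar_b above 0.7 m/s and contact force between jar_b and the fingers below 0.1 N)).
It fails at once if the tote is shifted more than 30 mm (distance of tote from where it was at the start of the episode above 0.03 m).
It fails at once if the packed jar, salt shaker, stoneware jar or mug is moved more than 30 mm (distance of any of jar_c, salt_shaker, brown_jar, mug from where it was at the start of the episode above 0.03 m).
It also fails if it takes over 67 s, if anything falls off the work surface, if the arm or the gripper's body presses on something with over 40 N, if the wrist force passes 120 N, or if a joint passes its speed limit or range.

## Working session

There is one attempt and no reset: what is moved stays moved. The work goes in short steps, Python scripts to look and compute and a tool call to move; the robot and the scene stay as the last step left them, time stands still between calls to the robot, and variables do not carry over. Pictures are saved under pics/ and viewed, about 8 in all and at most 12, crops included, and the job is handed in when it is done.

Besides the shell and the picture viewer there is one more tool, called after ">>>" as name(argument=value, ...), one argument or row to a line, values as JSON. play_rows: Moves the arm, as the interface text tells. Its arguments: {"type":"object","properties":{"deltas":{"type":"array"}},"required":["deltas"]}

```bash
mkdir -p pics
cat > h.py <<'E'
import numpy as np, cv2
from workcell import bot, vision, ticket
def snap(n,save=None):
    c=vision.camera(n)
    if save: cv2.imwrite('pics/'+save,c['color'])
    return c
def ray(c,u,v):
    K=np.array(c['intrinsics']);x=(u-K[0,2])/K[0,0];y=(v-K[1,2])/K[1,1]
    k=c['k1'];a,b=x,y
    for _ in range(30):
        s=1+k*(a*a+b*b);a,b=x/s,y/s
    R=cv2.Rodrigues(np.array(c['rvec'],float))[0];t=np.array(c['tvec'],float).ravel()
    return -R.T@t, R.T@np.array([a,b,1.])
def onz(c,u,v,z):
    o,d=ray(c,u,v);return o+d*(z-o[2])/d[2]
def proj(c,P):
    return cv2.projectPoints(np.array(P,float).reshape(-1,3),np.array(c['rvec'],float),np.array(c['tvec'],float),np.array(c['intrinsics'],float),np.array([c['k1'],0,0,0.]))[0].reshape(-1,2)
E
python3 - <<'E'
from h import *
for n in('top','side'):
    c=snap(n,n+'0.png');print(n,c['k1'],ray(c,320,200))
print(bot.get_obs())
E
```

```text
top -0.07573232805467968 (array([ 0.3389532 , -0.00684043,  1.3461369 ]), array([ 0.17813537, -0.0184104 , -0.983863  ]))
side -0.031865098858955505 (array([0.23962585, 1.0269526 , 0.80741974]), array([ 0.25010113, -0.8150663 , -0.52282125]))
{'clock': 0.1, 'joint_pos': array([-1.30301532e+00,  2.41339876e-01,  3.86459593e-03,  1.33518095e+00,
        9.93900335e-06,  1.57078910e+00]), 'joint_vel': array([ 0.00097599, -0.00260546,  0.00165214, -0.00178722, -0.00029673,
       -0.00030295]), 'tau': array([-1.22344212e-03, -3.73137474e+01,  2.53009665e+01,  1.08679783e-02,
       -7.61739557e-05, -6.32709927e-06]), 'eef_pos': array([ 0.13214117, -0.48160331,  0.20790304]), 'tool_rot': array([ 7.95172326e-01, -6.06382806e-01, -7.36453951e-04, -5.67863361e-04]), 'ft_force': array([-0.10359592,  0.36878411,  0.26799387]), 'ft_torque': array([-0.02384786,  0.02460565, -0.00367704]), 'grip_width': 0.08522162997755968}
```

View pics/top0.png

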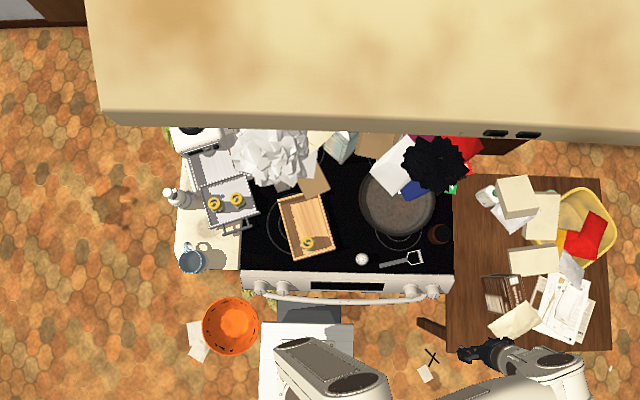

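View pics/side0.png

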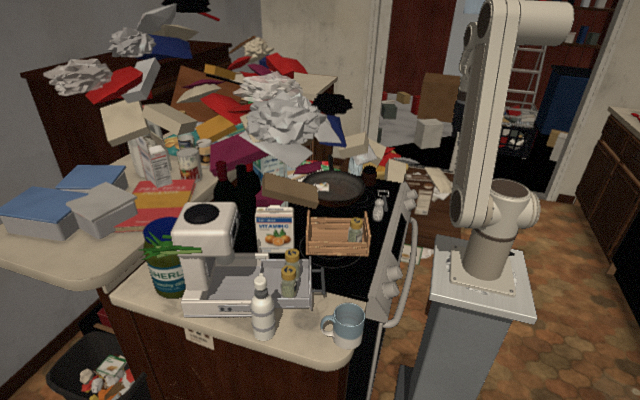

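The top view shows the tray with two yellow caps at about (214,204) and (237,199), the tote around (303,227) with jar_c at (307,243), the spray bottle at (172,195), and the mug at (192,258). The side view agrees. Next I'll view an enlarged crop.

Run:
```python
from h import *
c=snap('top');im=c['color']
cv2.imwrite('pics/crop0.png',cv2.resize(im[120:280,160:360],None,fx=4,fy=4,interpolation=cv2.INTER_CUBIC)[:600])
s=snap('side')
cv2.imwrite('pics/crop1.png',cv2.resize(s['color'][190:350,170:380],None,fx=3.75,fy=3.75,interpolation=cv2.INTER_CUBIC))
hsv=cv2.cvtColor(im,cv2.COLOR_BGR2HSV)
m=cv2.inRange(hsv,(20,130,90),(35,255,255));m[:, :160]=0
n,l,st,ce=cv2.connectedComponentsWithStats(m)
for i in range(1,n):
    if st[i,4]>25: print(st[i],ce[i],onz(c,*ce[i],.096+.016))
```

```text
[168 131   7  19  27] [170.96296296 140.40740741] [0.75433559 0.48376867 0.112     ]
[ 560  187   57   72 1193] [591.77619447 213.10561609] [ 0.5439826  -0.97902878  0.112     ]
[230 193  13  13 101] [236.07920792 198.82178218] [0.5583289  0.24708659 0.112     ]
[208 197  13  13 104] [213.88461538 203.36538462] [0.54101192 0.31953407 0.112     ]
[556 230  10  22 116] [560.84482759 240.13793103] [ 0.44776786 -0.85336114  0.112     ]
[301 236  13  13 103] [306.7961165  242.25242718] [0.42205483 0.00938912 0.112     ]
[531 240  14   5  46] [536.65217391 241.97826087] [ 0.44005477 -0.76446408  0.112     ]
[573 257  22  12 115] [582.8        261.82608696] [ 0.37509238 -0.92957188  0.112     ]
```

View pics/crop0.png

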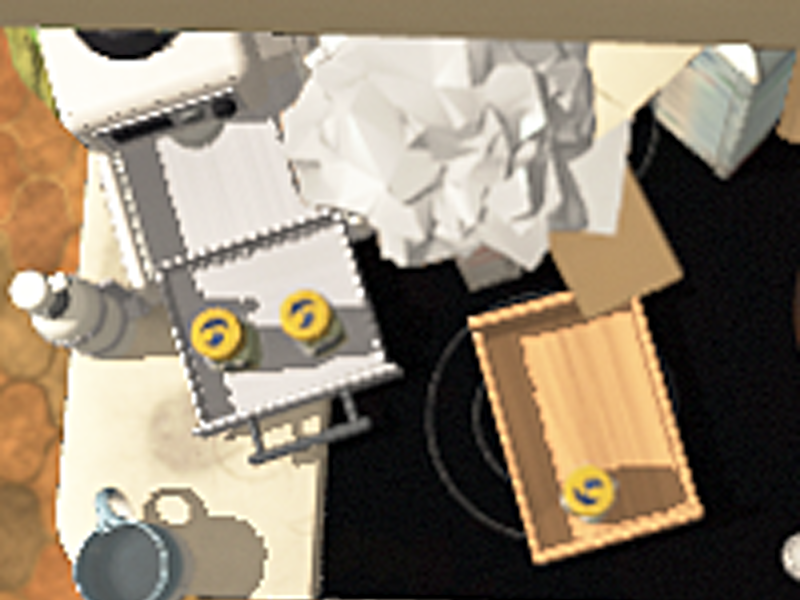

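View pics/crop1.png

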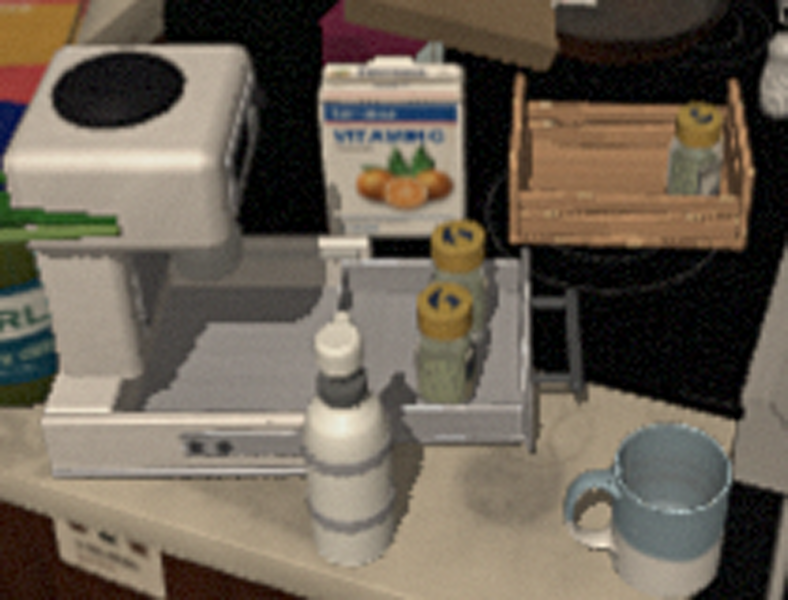

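Run:
```python
from h import *
c=snap('top');s=snap('side')
T=lambda u,v,z:onz(c,160+u/4,120+v/4,z).round(4)
S=lambda u,v,z:onz(s,170+u/3.75,190+v/3.75,z).round(4)
print('panel',T(197,433,.055),T(400,372,.055)); print('handle',T(255,460,.037),T(368,424,.037))
print('side handle',S(540,300,.037),S(580,392,.037))
print('side capA', S(445,300,.112),'capB',S(458,238,.112))
print('tote',T(540,562,.086),T(702,516,.086),T(470,320,.086),T(640,298,.086))
print('tote side', S(743,85,.086),S(518,80,.086))
print('spray',T(28,290,.188),S(336,333,.188))
print('mug',T(130,560,.092),S(670,450,.092))
def tri(a,b):
    o1,d1=ray(c,*a);o2,d2=ray(s,*b)
    A=np.c_[d1,-d2];q=np.linalg.lstsq(A,o2-o1,rcond=None)[0]
    return ((o1+q[0]*d1+o2+q[1]*d2)/2).round(3),np.linalg.norm(o1+q[0]*d1-o2-q[1]*d2).round(3)
print('paper',tri((275,155),(282,105))); print('flap',tri((330,187),(313,207)),tri((330,187),(316,195)),tri((305,198),(265,192)))
print('carton top plane', S(322,95,.149),S(465,100,.149),S(325,62,.149),S(462,62,.149))
```

```text
panel [0.4639 0.3444 0.055 ] [0.5215 0.1736 0.055 ]
handle [0.4438 0.2974 0.037 ] [0.4778 0.2015 0.037 ]
side handle [0.4995 0.2209 0.037 ] [0.4384 0.307  0.037 ]
side capA [0.5398 0.3228 0.112 ] capB [0.5567 0.254  0.112 ]
tote [0.3629 0.0466 0.086 ] [ 0.404  -0.0858  0.086 ] [0.563  0.1127 0.086 ] [ 0.586  -0.0299  0.086 ]
tote side [ 0.3975 -0.0753  0.086 ] [ 0.6006 -0.0099  0.086 ]
spray [0.5586 0.4495 0.188 ] [0.5603 0.4515 0.188 ]
mug [0.3543 0.3823 0.092 ] [0.3516 0.3887 0.092 ]
paper (array([0.621, 0.093, 0.488]), np.float64(0.046))
flap (array([ 0.609, -0.065,  0.072]), np.float64(0.015)) (array([ 0.597, -0.063,  0.127]), np.float64(0.014)) (array([0.639, 0.049, 0.175]), np.float64(0.175))
carton top plane [0.717  0.1597 0.149 ] [0.6008 0.1251 0.149 ] [0.7376 0.112  0.149 ] [0.625  0.0705 0.149 ]
```

Run:
```python
from h import *
c=snap('top');s=snap('side')
def tri(a,b):
    o1,d1=ray(c,*a);o2,d2=ray(s,*b)
    q=np.linalg.lstsq(np.c_[d1,-d2],o2-o1,rcond=None)[0]
    p1,p2=o1+q[0]*d1,o2+q[1]*d2
    return ((p1+p2)/2).round(3),np.linalg.norm(p1-p2).round(3)
# ball: extreme towards robot in both views, extremes away
for n,a,b in [('near',(262,187),(325,130)),('mid',(272,155),(283,107)),('far',(275,128),(240,110)),
  ('flapA',(305.5,199.5),(316.7,208)),('flapA2',(305.5,199.5),(262,196)),('flapB',(331,188),(316.7,208)),('flapB2',(331,188),(318,190))]: print(n,tri(a,b))
for z in(.1,.3,.42,.5): print(z,onz(c,262,187,z).round(3),onz(c,305.5,199.5,z).round(3))
print([proj(s,onz(c,*p,z)).round(0).tolist() for p in((262,187),(305.5,199.5),(331,188)) for z in(.1,.2,.3,.4,.5)])
```

```text
near (array([0.52 , 0.115, 0.448]), np.float64(0.018))
mid (array([0.619, 0.099, 0.485]), np.float64(0.04))
far (array([0.721, 0.11 , 0.458]), np.float64(0.089))
flapA (array([0.56 , 0.018, 0.126]), np.float64(0.0))
flapA2 (array([0.643, 0.051, 0.16 ]), np.float64(0.188))
flapB (array([ 0.601, -0.07 ,  0.068]), np.float64(0.025))
flapB2 (array([ 0.59 , -0.065,  0.148]), np.float64(0.013))
0.1 [0.603 0.165 0.1  ] [0.565 0.018 0.1  ]
0.3 [0.561 0.138 0.3  ] [0.529 0.014 0.3  ]
0.42 [0.535 0.121 0.42 ] [0.507 0.012 0.42 ]
0.5 [0.518 0.11  0.5  ] [0.492 0.01  0.5  ]
[[[289.0, 236.0]], [[296.0, 208.0]], [[305.0, 178.0]], [[314.0, 146.0]], [[324.0, 110.0]], [[315.0, 214.0]], [[321.0, 190.0]], [[328.0, 163.0]], [[335.0, 133.0]], [[343.0, 100.0]], [[312.0, 200.0]], [[318.0, 177.0]], [[324.0, 152.0]], [[331.0, 125.0]], [[339.0, 94.0]]]
```

```bash
cat >> h.py <<'E'
from scipy.spatial.transform import Rotation as Rn
def plan(wps,op,step=.045,tstep=9.5):
    """rows from the present pose through (x,y,z,alpha_deg) points, tool staying down"""
    o=bot.get_obs();p=np.array(o['eef_pos']);X=Rn.from_quat(o['tool_rot']).as_matrix()
    a=np.degrees(np.arctan2(X[1,0],X[0,0]));rows=[]
    print('t %.2f pos %s alpha %.1f tilt %.3f w %.3f F %s'%(o['clock'],p.round(4),a,np.arccos(-X[2,2]),o['grip_width'],np.round(o['ft_force'],1)))
    for w in wps:
        g=np.array(w[:3]);da=(w[3]-a+180)%360-180
        n=max(1,int(np.ceil(max(np.linalg.norm(g-p)/step,abs(da)/tstep))))
        for i in range(n):
            q=(g-p)/(n-i);t=(w[3]-a+180)%360-180;t/=(n-i)
            ar=np.radians(a);ex=np.array([np.cos(ar),np.sin(ar),0]);ey=np.array([np.sin(ar),-np.cos(ar),0])
            r=np.round([q@ex/.06,q@ey/.06,-q[2]/.06],2);tr=round(-t,1)
            p=p+.06*(r[0]*ex+r[1]*ey-r[2]*np.array([0,0,1]));a-=tr
            rows.append([op,*r.tolist(),tr])
    for i in range(0,len(rows),12): print(sum(rows[i:i+12],[]))
E
python3 - <<'E'
from h import *
plan([(.3,-.32,.26,-45),(.42,.0,.26,0),(.42,.12,.26,18)],1)
E
```

```text
t 0.40 pos [ 0.1323 -0.4821  0.2086] alpha -74.7 tilt 0.000 w 0.085 F [-0.3 -0.1 -0.1]
[1, -0.31, -0.57, -0.14, np.float64(-4.9), 1, -0.26, -0.59, -0.14, np.float64(-5.0), 1, -0.21, -0.61, -0.14, np.float64(-4.9), 1, -0.16, -0.63, -0.15, np.float64(-5.0), 1, -0.1, -0.64, -0.14, np.float64(-4.9), 1, -0.04, -0.65, -0.15, np.float64(-5.0), 1, -0.29, -0.65, 0.0, np.float64(-5.6), 1, -0.23, -0.67, 0.0, np.float64(-5.6), 1, -0.16, -0.69, 0.0, np.float64(-5.6), 1, -0.1, -0.71, 0.0, np.float64(-5.6), 1, -0.02, -0.71, 0.0, np.float64(-5.6), 1, 0.04, -0.71, 0.0, np.float64(-5.7)]
[1, 0.12, -0.71, 0.0, np.float64(-5.6), 1, 0.18, -0.69, 0.0, np.float64(-5.7), 1, -0.0, -0.67, 0.0, np.float64(-6.0), 1, 0.07, -0.66, 0.0, np.float64(-6.0), 1, 0.14, -0.65, 0.0, np.float64(-6.0)]
```

>>> play_rows(
  deltas=[1, -0.31, -0.57, -0.14, -4.9, 1, -0.26, -0.59, -0.14, -5, 1, -0.21, -0.61, -0.14, -4.9, 1, -0.16, -0.63, -0.15, -5, 1, -0.1, -0.64, -0.14, -4.9, 1, -0.04, -0.65, -0.15, -5, 1, -0.29, -0.65, 0, -5.6, 1, -0.23, -0.67, 0, -5.6, 1, -0.16, -0.69, 0, -5.6, 1, -0.1, -0.71, 0, -5.6, 1, -0.02, -0.71, 0, -5.6, 1, 0.04, -0.71, 0, -5.7],
)

```text
clock: 1.9
eef_pos: [0.3914, -0.068, 0.2625]
tool_rot: [0.997, -0.083, 0.003, 0.001]
ft_force: [0.6, -0.2, 0.5]
grip_width: 0.0853
```

>>> play_rows(
  deltas=[1, 0.12, -0.71, 0, -5.6, 1, 0.18, -0.69, 0, -5.7, 1, 0, -0.67, 0, -6, 1, 0.07, -0.66, 0, -6, 1, 0.14, -0.65, 0, -6],
)

```text
clock: 2.52
eef_pos: [0.4157, 0.1405, 0.2628]
tool_rot: [0.984, 0.18, 0.004, 0.002]
ft_force: [0.6, -0.9, -0.0]
grip_width: 0.0854
```

```bash
sed -i 's/tr=round(-t,1)/tr=float(round(-t,1))/' h.py
python3 - <<'E'
from h import *
s=snap('side');c=snap('top')
cv2.imwrite('pics/v1.png',np.hstack([s['color'][:,150:550],cv2.resize(c['color'][100:400,140:440],(400,400))]))
plan([(.50,.22,.24,18.6),(.54,.315,.15,18.6)],1)
E
```

```text
t 2.62 pos [0.4156 0.1422 0.2626] alpha 20.9 tilt 0.008 w 0.085 F [-0.2 -0.4 -0.6]
[1, 0.59, -0.24, 0.13, 0.8, 1, 0.59, -0.24, 0.12, 0.7, 1, 0.59, -0.25, 0.13, 0.8, 1, 0.28, -0.32, 0.37, -0.0, 1, 0.28, -0.32, 0.38, -0.0, 1, 0.29, -0.33, 0.37, -0.0, 1, 0.28, -0.32, 0.38, -0.0]
```

View pics/v1.png

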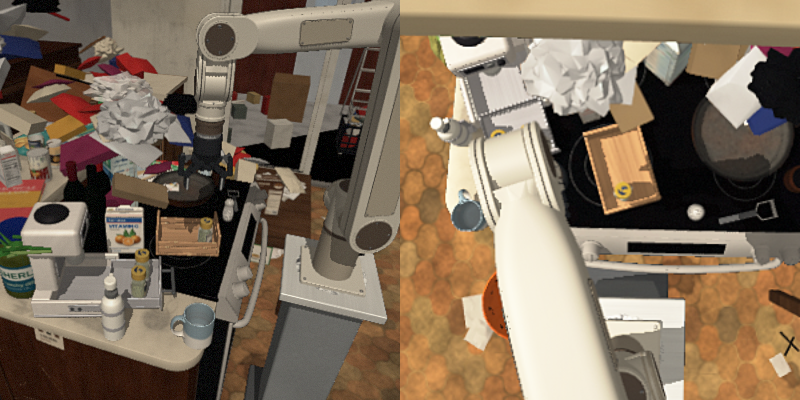

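Side view: the gripper hangs clear, in front of the paper ball (which floats at about z 0.43+). The tray and tote are unchanged. Next I approach jar A.

>>> play_rows(
  deltas=[1, 0.59, -0.24, 0.13, 0.8, 1, 0.59, -0.24, 0.12, 0.7, 1, 0.59, -0.25, 0.13, 0.8, 1, 0.28, -0.32, 0.37, 0, 1, 0.28, -0.32, 0.38, 0, 1, 0.29, -0.33, 0.3, 0, 1, 0.28, -0.32, 0, 0, 1, 0, 0, 0, 0],
)

```text
clock: 3.62
eef_pos: [0.5471, 0.3129, 0.1748]
tool_rot: [0.988, 0.155, 0.004, 0.003]
ft_force: [-0.2, -0.3, -0.5]
grip_width: 0.0853
```

Run:
```python
from h import *
s=snap('side')
cv2.imwrite('pics/v2.png',cv2.resize(s['color'][150:350,200:400],(600,600)))
plan([(.540,.321,.13,18.6),(.540,.321,.073,18.6)],1,.02)
```

```text
t 3.67 pos [0.5466 0.3118 0.1747] alpha 17.8 tilt 0.011 w 0.086 F [ 0.1 -0.5 -0.4]
[1, -0.02, -0.06, 0.25, -0.3, 1, -0.02, -0.06, 0.25, -0.2, 1, -0.02, -0.06, 0.25, -0.3, 1, 0.0, -0.0, 0.32, 0.0, 1, 0.0, -0.0, 0.31, 0.0, 1, 0.0, -0.0, 0.32, 0.0]
```

View pics/v2.png

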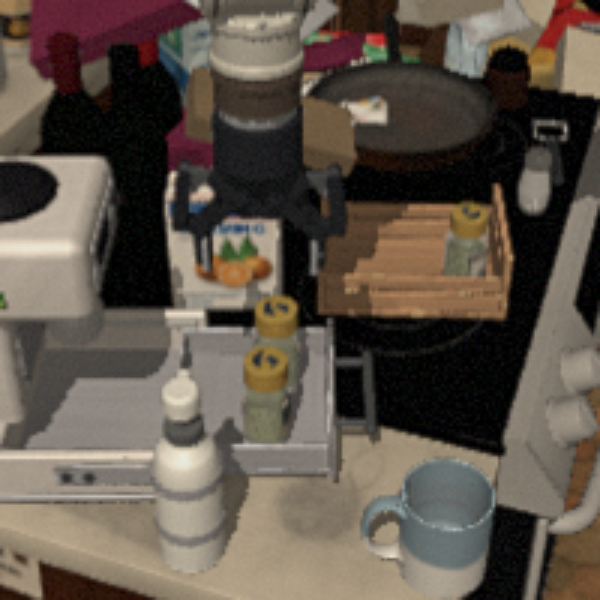

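The gripper straddles the jars' line in the side view: jaw midpoint at about u 258, jar A's cap at 266. I'll descend, check, then close.

>>> play_rows(
  deltas=[1, -0.02, -0.06, 0.25, -0.3, 1, -0.02, -0.06, 0.25, -0.2, 1, -0.02, -0.06, 0.25, -0.3, 1, 0, 0, 0.32, 0, 1, 0, 0, 0.31, 0, 1, 0, 0, 0.3, 0, 1, 0, 0, 0, 0],
)

```text
clock: 4.55
eef_pos: [0.5371, 0.3163, 0.0664]
tool_rot: [0.987, 0.161, 0.002, 0.005]
ft_force: [-1.1, -0.0, 0.8]
grip_width: 0.0854
```

>>> play_rows(
  deltas=[0.2, 0, 0, 0, 0, 0.2, 0, 0, 0, 0, 0.2, 0, 0, 0, 0, 0.2, 0, 0, 0, 0, 0.2, 0, 0, 0, 0, 0.2, 0, 0, 0, 0],
)

```text
clock: 5.3
eef_pos: [0.5384, 0.3171, 0.069]
tool_rot: [0.987, 0.161, 0.004, 0.004]
ft_force: [0.0, 0.2, -0.5]
grip_width: 0.0396
```

>>> play_rows(
  deltas=[0.2, 0, 0, -0.2, 0, 0.2, 0, 0, -0.5, 0, 0.2, 0, 0, -0.6, 0, 0.2, 0, 0, -0.6, 0, 0.2, 0, 0, -0.4, 0, 0.2, 0, 0, 0, 0],
)

```text
clock: 6.05
eef_pos: [0.537, 0.3181, 0.2145]
tool_rot: [0.987, 0.161, 0.005, 0.004]
ft_force: [-0.5, -0.4, -1.7]
grip_width: 0.0395
```

Run:
```python
from h import *
plan([(.46,.22,.21,18),(.470,.11,.20,18),(.486,.053,.19,18)],.2,.04)
```

```text
t 6.05 pos [0.537  0.3181 0.2145] alpha 18.5 tilt 0.012 w 0.040 F [-0.5 -0.4 -1.7]
[0.2, -0.43, 0.29, 0.02, 0.1, 0.2, -0.44, 0.28, 0.02, 0.1, 0.2, -0.43, 0.29, 0.02, 0.2, 0.2, -0.43, 0.29, 0.02, 0.1, 0.2, -0.14, 0.6, 0.05, 0.0, 0.2, -0.14, 0.6, 0.06, 0.0, 0.2, -0.13, 0.59, 0.05, 0.0, 0.2, -0.02, 0.49, 0.08, 0.0, 0.2, -0.02, 0.5, 0.09, 0.0]
```

>>> play_rows(
  deltas=[0.2, -0.43, 0.29, 0.02, 0.1, 0.2, -0.44, 0.28, 0.02, 0.1, 0.2, -0.43, 0.29, 0.02, 0.2, 0.2, -0.43, 0.29, 0.02, 0.1, 0.2, -0.14, 0.6, 0.05, 0, 0.2, -0.14, 0.6, 0.06, 0, 0.2, -0.13, 0.59, 0.05, 0, 0.2, -0.02, 0.49, 0.08, 0, 0.2, -0.02, 0.4, 0.09, 0, 0.2, 0, 0, 0, 0],
)

```text
clock: 7.3
eef_pos: [0.4755, 0.0492, 0.1796]
tool_rot: [0.988, 0.157, -0.003, 0.005]
ft_force: [-0.1, -0.2, -0.8]
grip_width: 0.0395
```

Run:
```python
from h import *
s=snap('side');c=snap('top')
cv2.imwrite('pics/v3.png',np.hstack([cv2.resize(s['color'][100:300,200:400],(400,400)),cv2.resize(c['color'][130:270,210:350],(400,400))]))
plan([(.486,.053,.12,18),(.486,.053,.063,18)],.2,.025)
```

```text
t 7.40 pos [0.4756 0.0507 0.1803] alpha 18.2 tilt 0.011 w 0.040 F [ 0.7  0.1 -0.6]
[0.2, 0.06, 0.01, 0.33, 0.1, 0.2, 0.06, 0.0, 0.34, 0.1, 0.2, 0.06, 0.01, 0.33, 0.0, 0.2, -0.0, -0.0, 0.32, 0.0, 0.2, -0.0, -0.0, 0.32, 0.0, 0.2, -0.0, -0.0, 0.31, 0.0]
```

View pics/v3.png

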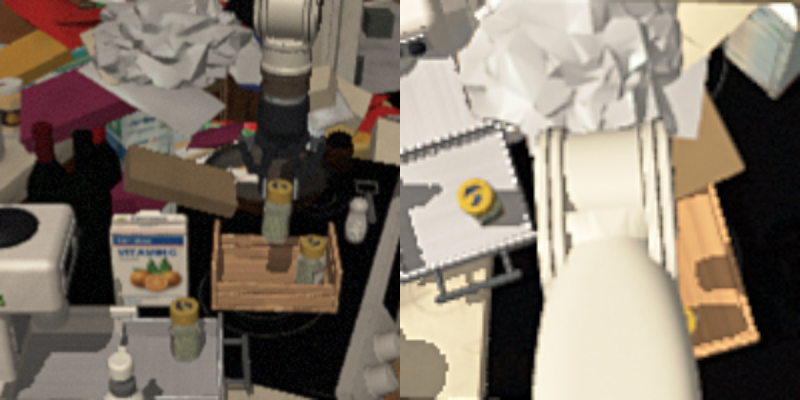

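The side view shows the jar hanging upright over the tote interior, clear of jar_c and the ball. I'll lower it.

>>> play_rows(
  deltas=[0.2, 0.06, 0, 0.33, 0.1, 0.2, 0.06, 0, 0.34, 0.1, 0.2, 0.06, 0, 0.33, 0, 0.2, 0, 0, 0.32, 0, 0.2, 0, 0, 0.3, 0, 0.2, 0, 0, 0, 0],
)

```text
clock: 8.15
eef_pos: [0.4851, 0.0597, 0.0807]
tool_rot: [0.987, 0.161, -0.002, 0.004]
ft_force: [0.2, -0.7, -1.2]
grip_width: 0.0399
```

Run:
```python
from h import *
plan([(.487,.0502,.061,18)],.2,.025)
```

```text
t 8.15 pos [0.4851 0.0597 0.0807] alpha 18.6 tilt 0.009 w 0.040 F [ 0.2 -0.7 -1.2]
[0.2, -0.02, 0.16, 0.33, 0.6]
```

>>> play_rows(
  deltas=[0.2, 0, 0.16, 0.06, 0.3, 0.2, 0, 0, 0.1, 0, 0.2, 0, 0, 0.06, 0],
)

```text
clock: 8.52
eef_pos: [0.49, 0.0511, 0.069]
tool_rot: [0.987, 0.159, 0.0, 0.004]
ft_force: [0.4, 0.2, -0.7]
grip_width: 0.0394
```

Run:
```python
from h import *
plan([(.487,.0502,.0605,18)],.2,.025)
```

```text
t 8.53 pos [0.49   0.0511 0.069 ] alpha 18.3 tilt 0.008 w 0.039 F [ 0.4  0.2 -0.7]
[0.2, -0.05, -0.0, 0.14, 0.3]
```

>>> play_rows(
  deltas=[0.2, 0, 0, 0.06, 0, 0.2, 0, 0, 0.05, 0, 0.2, 0, 0, 0.04, 0, 0.2, 0, 0, 0, 0],
)

```text
clock: 9.02
eef_pos: [0.4901, 0.051, 0.0595]
tool_rot: [0.987, 0.159, 0.0, 0.004]
ft_force: [1.2, 0.2, -0.4]
grip_width: 0.0394
```

>>> play_rows(
  deltas=[0.2, 0, 0, 0.03, 0, 0.2, 0, 0, 0, 0],
)

```text
clock: 9.28
eef_pos: [0.4905, 0.0511, 0.0581]
tool_rot: [0.987, 0.159, 0.001, 0.004]
ft_force: [-1.1, -0.2, 0.4]
grip_width: 0.0394
```

>>> play_rows(
  deltas=[0.65, 0, 0, 0, 0, 0.65, 0, 0, 0, 0, 0.65, 0, 0, 0, 0, 0.65, 0, 0, -0.2, 0, 0.65, 0, 0, -0.5, 0, 0.65, 0, 0, -0.7, 0, 0.65, 0, 0, -0.7, 0, 0.8, 0, 0, -0.4, 0, 1, 0, 0, 0, 0],
)

```text
clock: 10.4
eef_pos: [0.4904, 0.0523, 0.2167]
tool_rot: [0.987, 0.159, 0.002, 0.004]
ft_force: [-0.0, -0.7, -0.3]
grip_width: 0.0839
```

Run:
```python
from h import *
plan([(.47,.11,.22,18),(.50,.20,.21,18.6),(.557,.249,.15,18.6)],1,.045)
```

```text
t 10.40 pos [0.4904 0.0523 0.2167] alpha 18.3 tilt 0.009 w 0.084 F [-0.  -0.7 -0.3]
[1, -0.01, -0.51, -0.03, 0.2, 1, -0.01, -0.51, -0.03, 0.1, 1, 0.31, -0.42, 0.06, -0.2, 1, 0.32, -0.42, 0.06, -0.2, 1, 0.31, -0.43, 0.05, -0.2, 1, 0.39, -0.16, 0.33, 0.0, 1, 0.39, -0.15, 0.34, 0.0, 1, 0.38, -0.16, 0.33, 0.0]
```

>>> play_rows(
  deltas=[1, 0, -0.51, -0.03, 0.2, 1, 0, -0.51, -0.03, 0.1, 1, 0.31, -0.42, 0.06, -0.2, 1, 0.32, -0.42, 0.06, -0.2, 1, 0.31, -0.43, 0.05, -0.2, 1, 0.39, -0.16, 0.3, 0, 1, 0.39, -0.15, 0.2, 0, 1, 0.3, -0.1, 0.2, 0, 1, 0, 0, 0, 0],
)

```text
clock: 11.52
eef_pos: [0.5509, 0.2476, 0.1561]
tool_rot: [0.987, 0.162, -0.004, 0.006]
ft_force: [-0.5, -0.3, -0.1]
grip_width: 0.0851
```

Run:
```python
from h import *
s=snap('side');c=snap('top')
cv2.imwrite('pics/v4.png',np.hstack([cv2.resize(s['color'][140:340,200:400],(400,400)),cv2.resize(c['color'][130:270,210:350],(400,400))]))
plan([(.557,.250,.13,18.6),(.557,.250,.073,18.6)],1,.02)
```

```text
t 11.62 pos [0.5509 0.2472 0.1579] alpha 18.6 tilt 0.013 w 0.085 F [ 0.5 -0.5  0.3]
[1, 0.06, -0.01, 0.23, -0.0, 1, 0.05, -0.0, 0.24, -0.0, 1, 0.0, -0.0, 0.32, -0.0, 1, 0.0, -0.0, 0.31, -0.0, 1, 0.0, -0.0, 0.32, -0.0]
```

View pics/v4.png

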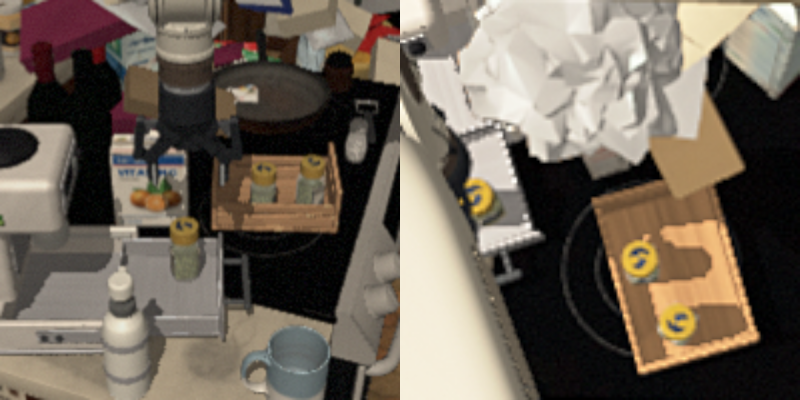

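The top view shows jar_a upright in the tote, cap at about (640,260) in the crop, with jar_c at (678,322). Jar B is still in the tray. Now I'll descend on jar B.

>>> play_rows(
  deltas=[1, 0.06, 0, 0.23, 0, 1, 0.05, 0, 0.24, 0, 1, 0, 0, 0.32, 0, 1, 0, 0, 0.31, 0, 1, 0, 0, 0.24, 0, 1, 0, 0, 0, 0],
)

```text
clock: 12.38
eef_pos: [0.5559, 0.2463, 0.0737]
tool_rot: [0.987, 0.16, -0.003, 0.005]
ft_force: [0.1, 0.4, 0.3]
grip_width: 0.0854
```

>>> play_rows(
  deltas=[0.2, 0, 0, 0, 0, 0.2, 0, 0, 0, 0, 0.2, 0, 0, 0, 0, 0.2, 0, 0, 0, 0, 0.2, 0, 0, 0, 0, 0.2, 0, 0, 0, 0],
)

```text
clock: 13.12
eef_pos: [0.5573, 0.2469, 0.0759]
tool_rot: [0.987, 0.16, -0.001, 0.005]
ft_force: [0.2, 0.4, -1.9]
grip_width: 0.0391
```

>>> play_rows(
  deltas=[0.2, 0, 0, -0.2, 0, 0.2, 0, 0, -0.5, 0, 0.2, 0, 0, -0.6, 0, 0.2, 0, 0, -0.6, 0, 0.2, 0, 0, -0.4, 0, 0.2, 0, 0, 0, 0],
)

```text
clock: 13.88
eef_pos: [0.5573, 0.2483, 0.2211]
tool_rot: [0.987, 0.16, -0.001, 0.005]
ft_force: [0.4, -0.2, -0.6]
grip_width: 0.0391
```

Run:
```python
from h import *
plan([(.46,.18,.215,18.3),(.47,.06,.215,18.3),(.508,-.012,.205,18)],.2,.04)
```

```text
t 13.88 pos [0.5573 0.2483 0.2211] alpha 18.4 tilt 0.010 w 0.039 F [ 0.4 -0.2 -0.6]
[0.2, -0.63, 0.19, 0.03, 0.0, 0.2, -0.63, 0.19, 0.04, 0.1, 0.2, -0.64, 0.19, 0.03, 0.0, 0.2, -0.12, 0.49, 0.0, 0.0, 0.2, -0.12, 0.49, 0.0, 0.0, 0.2, -0.11, 0.48, 0.0, 0.0, 0.2, -0.12, 0.49, 0.0, 0.0, 0.2, 0.07, 0.45, 0.06, 0.1, 0.2, 0.08, 0.44, 0.05, 0.1, 0.2, 0.08, 0.45, 0.06, 0.1]
```

>>> play_rows(
  deltas=[0.2, -0.63, 0.19, 0.03, 0, 0.2, -0.63, 0.19, 0.04, 0, 0.2, -0.64, 0.19, 0.03, 0, 0.2, -0.12, 0.49, 0, 0, 0.2, -0.12, 0.49, 0, 0, 0.2, -0.11, 0.48, 0, 0, 0.2, -0.12, 0.49, 0, 0, 0.2, 0.07, 0.45, 0.06, 0.1, 0.2, 0.08, 0.44, 0.05, 0.1, 0.2, 0.08, 0.35, 0.06, 0.1, 0.2, 0, 0, 0, 0, 0.2, 0, 0, 0, 0],
)

```text
clock: 15.38
eef_pos: [0.4955, -0.0148, 0.1935]
tool_rot: [0.987, 0.158, -0.011, 0.005]
ft_force: [-0.2, 1.0, -1.6]
grip_width: 0.0388
```

Run:
```python
from h import *
plan([(.508,-.012,.19,18),(.508,-.012,.12,18)],.2,.025)
```

```text
t 15.38 pos [ 0.4955 -0.0148  0.1935] alpha 18.2 tilt 0.024 w 0.039 F [-0.2  1.  -1.6]
[0.2, 0.21, 0.02, 0.06, 0.2, 0.2, 0.0, -0.0, 0.39, 0.0, 0.2, 0.0, -0.0, 0.39, 0.0, 0.2, 0.0, -0.0, 0.39, 0.0]
```

>>> play_rows(
  deltas=[0.2, 0.18, 0.02, 0.06, 0.2, 0.2, 0, 0, 0.35, 0, 0.2, 0, 0, 0.35, 0, 0.2, 0, 0, 0.35, 0, 0.2, 0, 0, 0.3, 0, 0.2, 0, 0, 0, 0],
)

```text
clock: 16.12
eef_pos: [0.5072, -0.0081, 0.106]
tool_rot: [0.987, 0.16, -0.009, 0.004]
ft_force: [-0.0, -0.7, -1.6]
grip_width: 0.0388
```

Run:
```python
from h import *
plan([(.508,-.012,.068,18)],.2,.025)
```

```text
t 16.12 pos [ 0.5072 -0.0081  0.106 ] alpha 18.4 tilt 0.021 w 0.039 F [-0.  -0.7 -1.6]
[0.2, -0.0, 0.03, 0.32, 0.2, 0.2, -0.01, 0.04, 0.31, 0.2]
```

>>> play_rows(
  deltas=[0.2, 0, 0.06, 0.2, 0, 0.2, 0, 0.06, 0.15, 0, 0.2, 0, 0.04, 0.1, 0, 0.2, 0, 0, 0, 0],
)

```text
clock: 16.62
eef_pos: [0.5119, -0.0176, 0.0789]
tool_rot: [0.987, 0.161, -0.008, 0.004]
ft_force: [0.5, -0.0, -1.8]
grip_width: 0.0388
```

>>> play_rows(
  deltas=[0.2, 0, -0.04, 0.08, 0, 0.2, 0, 0, 0.05, 0, 0.2, 0, 0, 0.03, 0, 0.2, 0, 0, 0, 0],
)

```text
clock: 17.12
eef_pos: [0.5114, -0.0153, 0.0694]
tool_rot: [0.987, 0.16, -0.007, 0.004]
ft_force: [0.5, -0.1, -1.5]
grip_width: 0.0387
```

>>> play_rows(
  deltas=[0.2, 0, 0, 0.03, 0, 0.2, 0, 0, 0.03, 0, 0.2, 0, 0, 0, 0],
)

```text
clock: 17.5
eef_pos: [0.5116, -0.0153, 0.0658]
tool_rot: [0.987, 0.16, -0.007, 0.005]
ft_force: [0.3, 0.1, -0.3]
grip_width: 0.0387
```

>>> play_rows(
  deltas=[0.65, 0, 0, 0, 0, 0.65, 0, 0, 0, 0, 0.65, 0, 0, 0, 0, 0.65, 0, 0, -0.2, 0, 0.65, 0, 0, -0.5, 0, 0.65, 0, 0, -0.7, 0, 0.65, 0, 0, -0.7, 0, 0, 0, 0, -0.6, 0, 0, 0, 0, 0, 0],
)

```text
clock: 18.62
eef_pos: [0.5144, -0.0134, 0.2381]
tool_rot: [0.987, 0.16, -0.004, 0.005]
ft_force: [-0.0, -0.3, -0.2]
grip_width: 0.0196
```

Run:
```python
from h import *
plan([(.44,.10,.26,18.3),(.44,.25,.28,25),(.50,.38,.27,30)],0,.045)
```

```text
t 18.62 pos [ 0.5144 -0.0134  0.2381] alpha 18.5 tilt 0.013 w 0.020 F [-0.  -0.3 -0.2]
[0, -0.14, -0.55, -0.09, 0.0, 0, -0.15, -0.55, -0.09, 0.1, 0, -0.14, -0.54, -0.09, 0.0, 0, -0.15, -0.55, -0.09, 0.1, 0, 0.2, -0.59, -0.08, -1.7, 0, 0.21, -0.59, -0.09, -1.7, 0, 0.23, -0.58, -0.08, -1.7, 0, 0.25, -0.57, -0.09, -1.6, 0, 0.45, -0.39, 0.04, -1.3, 0, 0.47, -0.37, 0.04, -1.2, 0, 0.47, -0.37, 0.04, -1.3, 0, 0.48, -0.35, 0.05, -1.2]
```

>>> play_rows(
  deltas=[0, -0.14, -0.55, -0.09, 0, 0, -0.15, -0.55, -0.09, 0.1, 0, -0.14, -0.54, -0.09, 0, 0, -0.15, -0.55, -0.09, 0.1, 0, 0.2, -0.59, -0.08, -1.7, 0, 0.21, -0.59, -0.09, -1.7, 0, 0.23, -0.58, -0.08, -1.7, 0, 0.25, -0.57, -0.09, -1.6, 0, 0.45, -0.39, 0.04, -1.3, 0, 0.47, -0.37, 0.04, -1.2, 0, 0.4, -0.3, 0.04, -1.3, 0, 0, 0, 0, 0],
)

```text
clock: 20.12
eef_pos: [0.4773, 0.3513, 0.2648]
tool_rot: [0.968, 0.25, -0.009, 0.006]
ft_force: [0.7, -0.6, -0.7]
grip_width: -0.0002
```

Run:
```python
from h import *
s=snap('side');c=snap('top')
cv2.imwrite('pics/v5.png',np.hstack([cv2.resize(s['color'][100:300,200:400],(400,400)),cv2.resize(c['color'][130:270,210:350],(400,400))]))
im=c['color'];hsv=cv2.cvtColor(im,cv2.COLOR_BGR2HSV)
m=cv2.inRange(hsv,(20,130,90),(35,255,255));m[:,:260]=0;m[:,400:]=0
n,l,st,ce=cv2.connectedComponentsWithStats(m)
for i in range(1,n):
    if st[i,4]>40: print(st[i],ce[i],onz(c,*ce[i],.102).round(4))
plan([(.56,.450,.25,30)],0,.04)
```

```text
[309 209  12  13  89] [314.46067416 215.56179775] [ 0.5114 -0.0131  0.102 ]
[288 215  12  12  90] [293.52222222 220.83333333] [0.4919 0.0554 0.102 ]
[301 236  13  13 100] [306.89 242.38] [0.4223 0.0092 0.102 ]
t 20.23 pos [0.4769 0.3497 0.2659] alpha 28.9 tilt 0.021 w -0.000 F [-0.4 -0.  -0.5]
[0, 0.5, -0.2, 0.07, -0.3, 0, 0.51, -0.2, 0.06, -0.3, 0, 0.51, -0.19, 0.07, -0.2, 0, 0.51, -0.19, 0.06, -0.3]
```

View pics/v5.png

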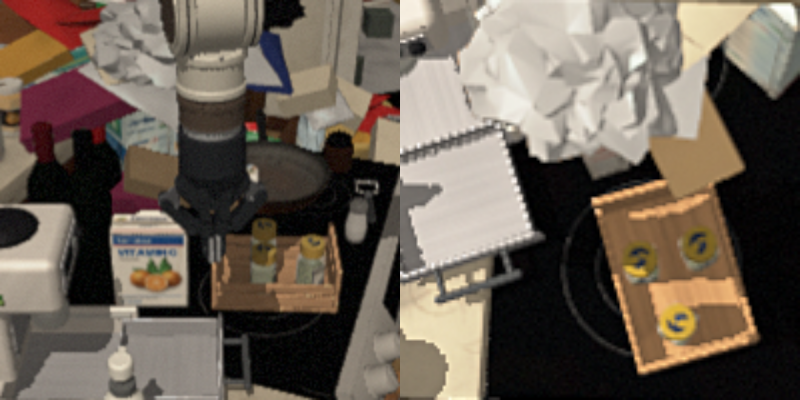

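All three jars stand upright in the tote, caps at (640,260), (697,248) and (678,322) in the crop, and the tray is empty. Next is the spray cap.

>>> play_rows(
  deltas=[0, 0.5, -0.2, 0.05, -0.3, 0, 0.51, -0.2, 0.05, -0.3, 0, 0.4, -0.19, 0.05, -0.2, 0, 0.3, -0.15, 0.06, -0.3, 0, 0, 0, 0, 0],
)

```text
clock: 20.85
eef_pos: [0.5453, 0.4338, 0.2537]
tool_rot: [0.967, 0.256, -0.009, 0.007]
ft_force: [-0.2, 0.2, -0.3]
grip_width: 0.0002
```

Run:
```python
from h import *
plan([(.558,.449,.21,30)],0,.02)
```

```text
t 20.85 pos [0.5453 0.4338 0.2537] alpha 29.7 tilt 0.022 w 0.000 F [-0.2  0.2 -0.3]
[0, 0.1, -0.04, 0.24, -0.1, 0, 0.1, -0.04, 0.24, -0.1, 0, 0.11, -0.04, 0.25, -0.1]
```

>>> play_rows(
  deltas=[0, 0.1, -0.04, 0.2, -0.1, 0, 0.1, -0.04, 0.2, -0.1, 0, 0.11, -0.04, 0.15, -0.1, 0, 0, 0, 0, 0],
)

```text
clock: 21.35
eef_pos: [0.5574, 0.4466, 0.2196]
tool_rot: [0.966, 0.258, -0.009, 0.007]
ft_force: [0.1, -0.3, 1.0]
grip_width: -0.0001
```

Run:
```python
from h import *
plan([(.558,.449,.195,30)],0,.02)
```

```text
t 21.35 pos [0.5574 0.4466 0.2196] alpha 29.8 tilt 0.023 w -0.000 F [ 0.1 -0.3  1. ]
[0, 0.01, -0.01, 0.2, -0.1, 0, 0.02, -0.02, 0.21, -0.1]
```

>>> play_rows(
  deltas=[0, 0.02, -0.02, 0.2, 0, 0, 0, 0, 0.15, 0, 0, 0, 0, 0.1, 0, 0, 0, 0, 0.1, 0],
)

```text
clock: 21.85
eef_pos: [0.5574, 0.4478, 0.1852]
tool_rot: [0.966, 0.258, -0.008, 0.007]
ft_force: [-0.2, -0.2, -0.2]
grip_width: -0.0
```

>>> play_rows(
  deltas=[0, 0, 0, 0.1, 0],
)

```text
clock: 21.98
eef_pos: [0.5573, 0.4477, 0.1789]
tool_rot: [0.966, 0.258, -0.008, 0.007]
ft_force: [-0.1, 0.4, -0.5]
grip_width: -0.0002
```

Run:
```python
from h import *
s=snap('side');c=snap('top')
cv2.imwrite('pics/v6.png',np.hstack([cv2.resize(s['color'][210:310,210:310],(500,500),interpolation=cv2.INTER_CUBIC),cv2.resize(c['color'][165:225,150:185],(292,500),interpolation=cv2.INTER_CUBIC)]))
o=bot.get_obs();print(o['eef_pos'],o['ft_force'],proj(s,o['eef_pos']),proj(c,o['eef_pos']),proj(s,[.5595,.4505,.188]),proj(c,[.5595,.4505,.188]))
```

```text
[0.5569675  0.44739287 0.17821429] [0.60591811 0.20217997 0.92763742] [[261.89023461 281.00566   ]] [[168.7489352  193.65125836]] [[260.10646532 278.60267307]] [[166.70495431 192.22068964]]
```

View pics/v6.png

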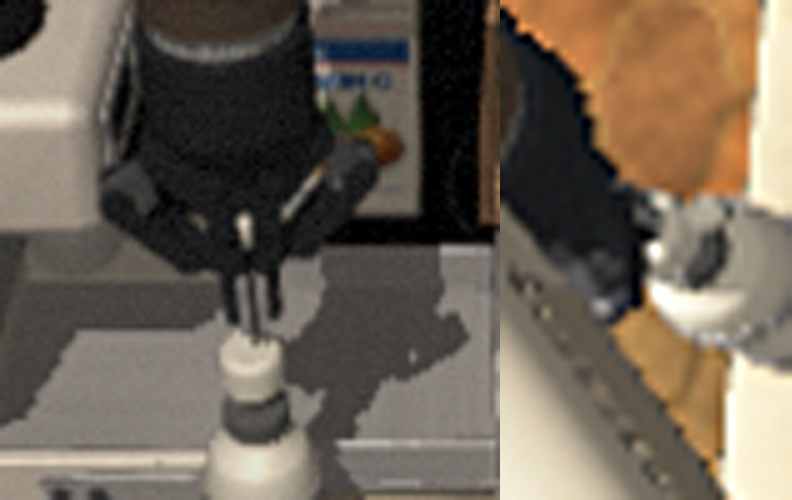

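Run:
```python
from h import *
a=cv2.cvtColor(cv2.imread('pics/side0.png'),6);b=cv2.cvtColor(snap('side')['color'],6)
for r in range(262,304): print(r,a[r,252:270:2],b[r,252:270:2])
t=cv2.cvtColor(cv2.imread('pics/top0.png'),6)
print(t[184:202,158:182])
print(bot.get_obs()['ft_force'],bot.get_obs()['tau'].round(2))
```

```text
262 [100  98 100 155 153  90 123 122 116] [ 27  25  33  25  22  29  29  39 103]
263 [ 97  99 101 158 153  76 125 124 123] [ 30  27  25  22  26  22  21  76 122]
264 [101  99 101 156 150  68 127 126 126] [ 67  28  27  37  37  47  18 104 121]
265 [102  98 112 161 154  66 126 120 121] [ 98  48  21  71  57 102  21 101 117]
266 [ 86  82 125 147 164  76 125 124 125] [ 87  54  29 102  53 127  20  97 120]
267 [ 74  69 126 141 165  74 125 133 130] [ 68  46  27 112  39 120  23  82 126]
268 [ 71  68 131 142 136  68 130 139 137] [ 66  49  26 108  45 113  28  77 129]
269 [ 77  74 139 139 114  64 136 142 135] [ 72  52  27 110  49 116  36  81 131]
270 [ 69  76 141 143  97  56 131 139 137] [ 67  54  23 108  53 111  29  77 132]
271 [ 65 113 144 141  82  63 128 137 137] [ 66  91  30 110  53 109  39  67 130]
272 [ 68 140 139 136  92  81 136 139 137] [ 69 126  23 107  61 110  43  58 130]
273 [ 74 141 137 136 172 147 133 133 136] [ 74 137  18 106  63 109  58  86 128]
274 [119 139 137 131 199 184 134 138 137] [115 135  43  92  72 106 105 120 132]
275 [141 140 136 131 187 172 125 136 133] [134 134 109 110  
[... 3481 characters left out ...]
 128 136 145 141 221 249 254 253 220 165 138 139 122  86  83  73
   47 142 174 166 166 158]
 [137 132 131 140 147 147 146 141 168 181 154 141 145 168  92  78  72  54
  109 165 170 167 167 158]
 [139 133 137 144 147 149 150 147 142 157 198 156 147 161  96  59  50  84
  164 175 167 167 164 155]
 [136 140 149 154 154 151 149 157 155 143 255 255 236 176 147  79 129 144
  168 163 164 165 159 151]
 [142 150 160 165 162 158 154 159 156 136 255 255 255 253 252 238 242 232
  225 219 213 175 152 150]
 [156 163 168 172 171 165 159 155 153 141 207 255 255 255 255 254 252 248
  246 233 206 162 149 149]]
[0.255637   0.39020576 0.36323062] [ 0.000e+00 -5.922e+01  2.548e+01  1.000e-01 -2.000e-02 -0.000e+00]
```

The cap hasn't moved, and the fingertips are drawn just over the far part of its top disc. I'll continue down in small steps, shifted a few mm toward the cap centre, watching the force.

>>> play_rows(
  deltas=[0, 0.05, -0.07, 0, 0, 0, 0, 0, 0.05, 0],
)

```text
clock: 22.38
eef_pos: [0.5581, 0.4534, 0.1767]
tool_rot: [0.966, 0.258, -0.008, 0.006]
ft_force: [-0.5, 0.0, -0.1]
grip_width: -0.0006
```

>>> play_rows(
  deltas=[0, 0, 0, 0.06, 0],
)

```text
clock: 22.5
eef_pos: [0.5582, 0.4536, 0.1731]
tool_rot: [0.966, 0.258, -0.008, 0.006]
ft_force: [0.9, 0.0, 0.3]
grip_width: -0.0002
```

Run:
```python
from h import *
s=snap('side');b=cv2.cvtColor(s['color'],6);c=snap('top');t=cv2.cvtColor(c['color'],6)
cv2.imwrite('pics/s7.png',s['color']);cv2.imwrite('pics/t7.png',c['color'])
for r in range(266,300): print(r,b[r,246:276])
print(t[182:206,158:184])
print(proj(s,bot.get_obs()['eef_pos']),bot.get_obs()['eef_pos'])
```

```text
266 [ 19  20  20  21  25  33  25  36  29  32  27  25  15  22  28  20  29  22
  45  94 123 125 116 111 119 122 118 118  84  75]
267 [ 27  25  42  43  53  39  27  31  30  21  26  35  21  34  39  35  18  17
  48 119 129 129 126 122 120 125 124 115  78  70]
268 [ 50  56  65  67  66  65  47  36  24  23  47 102  60  66  99  73  33  14
  53 126 133 129 128 133 126 130 128  99  68  70]
269 [ 67  68  68  65  68  72  55  38  17  31  96 119  65  69 115  93  41  14
  55 129 134 131 129 127 130 132 133 117  79  65]
270 [ 68  64  69  70  72  73  61  38  20  40 111 115  57  61 111  99  43  14
  49 124 136 131 130 127 130 132 130 105  76  68]
271 [ 71  68  70  68  66  68  66  37  21  35 109 118  63  52 107 112  51  14
  39 123 138 131 128 128 130 126 105  74  64  70]
272 [ 67  68  66  70  66  70  67  39  24  36 107 121  73  47 107 119  55  26
  44 124 135 130 128 129 132 129  83  64  70  67]
273 [ 67  67  61  68  66  69  74  56  27  34  92 115  79  49 105 115  60  31
  41 114 133 129 129 128 138 129  83  63  66  64]
274 [ 69  63  66  69  71 110 119  75  29  28  72 110  81  45 103 115  65  22
  31 10
[... 5199 characters left out ...]
69  66  39   8 125 128 254 255 254 242 238 218 223 211
  202 197 190 158 136 134 133 128]
 [ 85  82 135 151  70  51  27   1 118 131 186 252 254 254 251 247 242 234
  231 215 186 146 134 132 129 119]
 [ 86  78 111 126  60  17  97 120 135 133 115 187 243 243 244 239 234 225
  208 177 150 133 133 131 121 106]
 [ 89  84  81  66 105 137 149 153 145 136 127 132 176 217 224 214 202 187
  168 146 140 135 129 126 132  94]
 [ 87  87  88  63 119 169 156 149 143 139 137 130 130 171 200 178 172 159
  148 134 136 172 113  98 122 118]
 [ 88  88  86  76 125 160 153 144 139 140 141 137 128 134 153 141 190 178
  196 145 148 123 102 101 127 131]]
[[260.63810719 284.32016318]] [0.55783938 0.4532778  0.17245288]
```

>>> play_rows(
  deltas=[0, 0, 0, 0.06, 0],
)

```text
clock: 22.72
eef_pos: [0.558, 0.4533, 0.1691]
tool_rot: [0.966, 0.258, -0.008, 0.006]
ft_force: [0.5, 0.2, -0.3]
grip_width: 0.0001
```

>>> play_rows(
  deltas=[0, 0, 0, 0.06, 0],
)

```text
clock: 22.85
eef_pos: [0.5579, 0.4531, 0.1652]
tool_rot: [0.966, 0.258, -0.008, 0.006]
ft_force: [-0.3, 0.7, 2.9]
grip_width: 0.0
```

Contact: 2.9 N upward. Now press to the bottom.

>>> play_rows(
  deltas=[0, 0, 0, 0.08, 0, 0, 0, 0, 0.08, 0],
)

```text
clock: 23.1
eef_pos: [0.558, 0.4533, 0.1573]
tool_rot: [0.966, 0.258, -0.007, 0.006]
ft_force: [-1.7, -1.1, 6.0]
grip_width: -0.0
```

>>> play_rows(
  deltas=[0, 0, 0, 0.06, 0, 0, 0, 0, 0.06, 0],
)

```text
clock: 23.35
eef_pos: [0.5582, 0.4535, 0.1553]
tool_rot: [0.966, 0.258, -0.004, 0.004]
ft_force: [-5.1, -3.8, 17.6]
grip_width: 0.0002
```

>>> play_rows(
  deltas=[0, 0, 0, 0.02, 0],
)

```text
clock: 23.48
eef_pos: [0.5582, 0.4534, 0.1563]
tool_rot: [0.966, 0.258, -0.003, 0.004]
ft_force: [-1.3, -2.2, 6.0]
grip_width: 0.0001
```

Run:
```python
from h import *
s=snap('side');b=cv2.cvtColor(s['color'],6);a=cv2.cvtColor(cv2.imread('pics/side0.png'),6)
print(a[280:300,256]);print(b[280:300,256])
plan([(.558,.4533,.23,30)],0,.04)
```

```text
[194 195 215 219 191 169 162 165 158 128  96  79  84  85  77  69  75 120
 184 208]
[ 32  30  27  93 169 209 203 173 153 155 152 151 107  78  73  65  75 116
 176 197]
t 23.52 pos [0.5582 0.4534 0.1565] alpha 29.9 tilt 0.011 w -0.000 F [-2.3 -1.   7.5]
[0, -0.0, -0.0, -0.61, -0.1, 0, -0.0, -0.0, -0.62, -0.0]
```

The cap went down about 2.5 px (about 9–10 mm), so the press worked. Now I'll rise and move in front of the handle.

>>> play_rows(
  deltas=[0, 0, 0, -0.3, 0, 0, 0, 0, -0.6, 0, 0, 0, 0, -0.6, 0, 0, 0, 0, -0.1, 0],
)

```text
clock: 24.02
eef_pos: [0.5585, 0.454, 0.2531]
tool_rot: [0.966, 0.257, -0.004, 0.004]
ft_force: [0.8, 0.1, -1.1]
grip_width: -0.0005
```

Run:
```python
from h import *
s=snap('side');b=cv2.cvtColor(s['color'],6)
print(b[280:300,256])
plan([(.395,.227,.24,18.8),(.395,.227,.10,18.8)],0,.045)
```

```text
[189 190 207 209 186 164 158 161 151 128  92  80  83  85  78  68  72 117
 176 200]
t 24.07 pos [0.5582 0.4537 0.252 ] alpha 29.8 tilt 0.013 w -0.000 F [-0.5 -0.6 -0.1]
[0, -0.61, 0.27, 0.03, 1.6, 0, -0.6, 0.29, 0.03, 1.6, 0, -0.59, 0.31, 0.03, 1.6, 0, -0.58, 0.33, 0.03, 1.6, 0, -0.57, 0.34, 0.03, 1.5, 0, -0.56, 0.36, 0.03, 1.6, 0, -0.55, 0.37, 0.02, 1.5, 0, 0.0, -0.0, 0.58, 0.0, 0, 0.0, -0.0, 0.58, 0.0, 0, 0.0, -0.0, 0.59, 0.0, 0, 0.0, -0.0, 0.58, 0.0]
```

Cap is back up (profile matches the start).

>>> play_rows(
  deltas=[0, -0.61, 0.27, 0.03, 1.6, 0, -0.6, 0.29, 0.03, 1.6, 0, -0.59, 0.31, 0.03, 1.6, 0, -0.58, 0.33, 0.03, 1.6, 0, -0.57, 0.34, 0.03, 1.5, 0, -0.56, 0.36, 0.03, 1.6, 0, -0.5, 0.33, 0.02, 1.5, 0, 0, 0, 0.5, 0, 0, 0, 0, 0.5, 0, 0, 0, 0, 0.5, 0, 0, 0, 0, 0.3, 0, 0, 0, 0, 0, 0],
)

```text
clock: 25.58
eef_pos: [0.3746, 0.2116, 0.1048]
tool_rot: [0.987, 0.16, -0.022, 0.014]
ft_force: [-0.3, -0.3, 0.3]
grip_width: 0.0
```

Run:
```python
from h import *
plan([(.395,.227,.02,18.8)],0,.025)
s=snap('side');c=snap('top')
cv2.imwrite('pics/v8.png',np.hstack([cv2.resize(s['color'][200:350,270:390],(480,600),interpolation=cv2.INTER_CUBIC)]))
print(proj(s,bot.get_obs()['eef_pos']))
```

```text
t 25.57 pos [0.3746 0.2116 0.1048] alpha 18.4 tilt 0.052 w 0.000 F [-0.3 -0.3  0.3]
[0, 0.1, -0.03, 0.35, -0.1, 0, 0.1, -0.04, 0.35, -0.1, 0, 0.1, -0.03, 0.36, -0.1, 0, 0.1, -0.03, 0.35, -0.1]
[[355.77137467 259.8211647 ]]
```

View pics/v8.png

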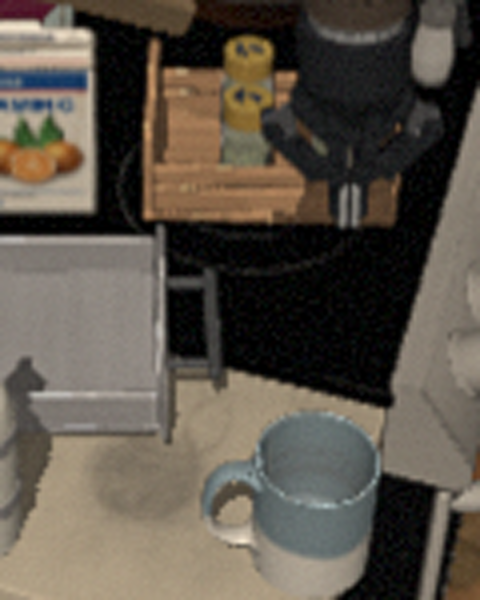

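The gripper is in front of the handle (tips at about (357,256), handle bar near u 320), and the mug is clear. I'll lower to bar height and push.

>>> play_rows(
  deltas=[0, 0.1, -0.06, 0.35, 0, 0, 0.1, -0.06, 0.35, 0, 0, 0.1, -0.04, 0.35, 0, 0, 0.05, -0.03, 0.25, 0, 0, 0, 0, 0, 0],
)

```text
clock: 26.3
eef_pos: [0.3949, 0.2308, 0.0301]
tool_rot: [0.987, 0.16, -0.015, 0.011]
ft_force: [-0.5, -0.8, 0.1]
grip_width: 0.0001
```

Run:
```python
from h import *
plan([(.405,.2305,.008,18.8)],0,.025)
```

```text
t 26.30 pos [0.3949 0.2308 0.0301] alpha 18.4 tilt 0.036 w 0.000 F [-0.5 -0.8  0.1]
[0, 0.16, 0.06, 0.37, -0.4]
```

>>> play_rows(
  deltas=[0, 0.05, 0.02, 0.2, 0, 0, 0.05, 0, 0.15, 0, 0, 0.1, 0, 0.03, 0, 0, 0.2, 0, 0, 0, 0, 0.2, 0, 0, 0],
)

```text
clock: 26.92
eef_pos: [0.4326, 0.2419, 0.0072]
tool_rot: [0.987, 0.16, -0.012, 0.01]
ft_force: [0.0, 0.8, -0.1]
grip_width: 0.0002
```

>>> play_rows(
  deltas=[0, 0.25, 0, 0, 0, 0, 0.25, 0, 0, 0, 0, 0.25, 0, 0, 0],
)

```text
clock: 27.3
eef_pos: [0.4759, 0.2573, 0.0067]
tool_rot: [0.987, 0.161, -0.015, 0.009]
ft_force: [-4.2, -0.9, 4.8]
grip_width: -0.0003
```

>>> play_rows(
  deltas=[0, 0.3, 0, 0, 0, 0, 0.3, 0, 0, 0, 0, 0.3, 0, 0, 0, 0, 0.3, 0, 0, 0],
)

```text
clock: 27.8
eef_pos: [0.5445, 0.2822, 0.0062]
tool_rot: [0.987, 0.161, -0.018, 0.008]
ft_force: [-4.2, -0.6, 3.8]
grip_width: -0.0002
```

Run:
```python
from h import *
s=snap('side');cv2.imwrite('pics/v9.png',s['color'])
print(bot.get_obs()['eef_pos'],bot.get_obs()['ft_force'].round(1))
```

```text
[0.54755801 0.28315035 0.00626184] [ 3.   2.3 -0.3]
```

>>> play_rows(
  deltas=[0, 0.25, 0, 0, 0, 0, 0.25, 0, 0, 0, 0, 0.15, 0, 0, 0],
)

```text
clock: 28.22
eef_pos: [0.5648, 0.2891, 0.0048]
tool_rot: [0.986, 0.162, -0.037, 0.011]
ft_force: [-24.3, -8.8, 23.4]
grip_width: 0.0
```

>>> play_rows(
  deltas=[0, 0.15, 0, 0, 0],
)

```text
clock: 28.35
eef_pos: [0.5641, 0.2889, 0.0052]
tool_rot: [0.986, 0.162, -0.047, 0.012]
ft_force: [-22.8, -8.0, 20.8]
grip_width: 0.0001
```

>>> play_rows(
  deltas=[0, -0.3, 0, 0, 0, 0, -0.6, 0, 0, 0, 0, -0.6, 0, 0, 0],
)

```text
clock: 28.72
eef_pos: [0.4795, 0.2601, 0.0138]
tool_rot: [0.986, 0.162, -0.046, 0.012]
ft_force: [-0.0, 0.1, -0.2]
grip_width: 0.0003
```

Run:
```python
from h import *
s=snap('side');c=snap('top')
a=cv2.resize(s['color'][200:320,180:350],None,fx=3.4,fy=3.4,interpolation=cv2.INTER_CUBIC)[:400]
b=cv2.resize(c['color'][130:270,170:250],(220,385),interpolation=cv2.INTER_CUBIC)
im=np.zeros((410,800,3),np.uint8);im[:a.shape[0],:578]=a[:,:578];im[:385,580:]=b
cv2.imwrite('pics/v10.png',im);print(bot.get_obs()['eef_pos'])
```

```text
[0.47592227 0.25854498 0.01362841]
```

View pics/v10.png

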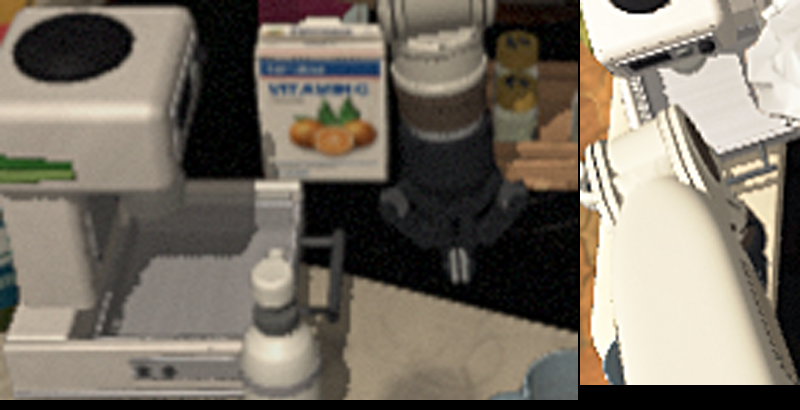

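Run:
```python
from h import *
s=snap('side');c=snap('top');cv2.imwrite('pics/s11.png',s['color'])
P=[onz(s,*p,.037) for p in((279.4,268.2),(276.5,293.5),(323.3,268.7),(324.7,294.5))]
print([p.round(4) for p in P]);u=np.array([.947,.322,0]);print([(P[i]-P[i+2])@u for i in(0,1)])
# difference old/new dark bar along row
a=cv2.cvtColor(cv2.imread('pics/side0.png'),6);b=cv2.cvtColor(s['color'],6)
for r in(276,282): print(r,a[r,312:332],b[r,264:288])
```

```text
[array([0.6018, 0.249 , 0.037 ]), array([0.5679, 0.3488, 0.037 ]), array([0.4745, 0.2058, 0.037 ]), array([0.4384, 0.3069, 0.037 ])]
[np.float64(0.13453708583248747), np.float64(0.1361686253769745)]
276 [ 0  8  0  1  2 10  1  0 15 60 67 64 28 13  0  3  1  1  6 10] [128 150  96  60  24   9   1   0   0   4   5   2   5  43  60  57  49   3
  15   0   4   4   0   1]
282 [ 9  1  4 10  0  8  0  0 11 35 68 63 56 20  0  8  0  1  0  8] [179 149  92  66  72  66  73 112 130 133 134 135 116  70  57  47  52  70
  68  77 119 121 113 115]
```

Run:
```python
from h import *
c=snap('top');s=snap('side');u=np.array([.947,.322,0])
T=lambda u,v,z:onz(c,160+u/4,120+v/4,z)
for n,p in dict(panelL=T(197,433,.055),panelR=T(400,372,.055),baseL=T(160,268,.06),baseR=T(340,216,.06)).items(): print(n,p.round(4),(p@u).round(4))
# new panel / base edge in side: right edges
o=cv2.imread('pics/side0.png');n=s['color']
im=np.vstack([cv2.resize(o[235:300,180:320],None,fx=4,fy=4),cv2.resize(n[235:300,180:320],None,fx=4,fy=4)])
cv2.imwrite('pics/x.png',im)
g=cv2.cvtColor(n,6);g0=cv2.cvtColor(o,6)
for r in(252,256,260): print(r,'old',g0[r,250:320:1].tolist());print('new',g[r,250:320].tolist())
```

```text
panelL [0.4639 0.3444 0.055 ] 0.5502
panelR [0.5215 0.1736 0.055 ] 0.5497
baseL [0.6055 0.3859 0.06  ] 0.6977
baseR [0.6562 0.2323 0.06  ] 0.6962
252 old [30, 29, 31, 27, 37, 56, 61, 60, 98, 107, 106, 107, 145, 145, 145, 145, 148, 148, 122, 120, 125, 131, 131, 126, 130, 133, 131, 129, 132, 129, 131, 132, 130, 130, 131, 131, 126, 118, 60, 36, 94, 105, 94, 63, 53, 61, 108, 125, 123, 46, 18, 31, 4, 0, 0, 40, 119, 123, 94, 104, 94, 114, 101, 112, 96, 102, 93, 90, 96, 90]
new [30, 34, 35, 32, 30, 54, 58, 57, 92, 103, 102, 103, 139, 145, 141, 139, 140, 140, 122, 117, 121, 123, 126, 125, 126, 125, 127, 126, 122, 127, 128, 121, 123, 126, 126, 124, 127, 130, 131, 128, 127, 129, 130, 87, 30, 3, 0, 21, 23, 24, 26, 20, 25, 28, 29, 20, 29, 28, 29, 26, 22, 29, 25, 36, 28, 31, 29, 34, 27, 22]
256 old [98, 96, 91, 94, 94, 128, 155, 164, 162, 161, 161, 163, 162, 161, 162, 152, 157, 158, 113, 40, 0, 0, 13, 14, 0, 1, 2, 1, 1, 12, 2, 3, 5, 0, 21, 83, 99, 117, 131, 127, 130, 127, 131, 125, 124, 123, 116, 93, 71, 28, 0, 6, 11, 31, 15, 0, 0, 0, 3, 79, 75, 26, 0, 0, 1, 0, 0, 15, 22, 13]
new [94, 90, 89, 93,
[... 169 characters left out ...]
, 32, 22, 24, 26, 25, 24, 14, 16, 23, 9, 22, 20, 14, 21, 21, 14, 23, 12, 19, 24, 26, 26]
260 old [99, 100, 100, 101, 100, 99, 101, 151, 158, 143, 155, 154, 154, 147, 154, 142, 148, 161, 162, 164, 163, 167, 167, 164, 168, 167, 154, 151, 153, 154, 152, 153, 153, 158, 146, 119, 97, 97, 105, 107, 106, 113, 112, 107, 99, 94, 88, 86, 85, 84, 81, 82, 134, 155, 152, 144, 141, 144, 109, 101, 109, 42, 0, 0, 3, 9, 1, 0, 1, 14]
new [79, 79, 81, 73, 81, 131, 145, 146, 148, 140, 149, 142, 148, 145, 153, 146, 133, 145, 92, 27, 11, 1, 2, 2, 9, 9, 7, 0, 5, 4, 2, 3, 5, 12, 0, 11, 0, 0, 10, 0, 9, 26, 29, 28, 32, 37, 52, 70, 59, 38, 22, 20, 20, 28, 28, 25, 27, 21, 30, 19, 21, 19, 24, 11, 29, 31, 24, 25, 31, 14]
```

>>> play_rows(
  deltas=[0, 0, 0, 0.2, 0, 0, 0, 0, 0.1, 0, 0, 0, 0, 0.06, 0],
)

```text
clock: 29.4
eef_pos: [0.4819, 0.2608, -0.0094]
tool_rot: [0.986, 0.162, -0.044, 0.012]
ft_force: [0.5, -0.2, -0.1]
grip_width: -0.0
```

>>> play_rows(
  deltas=[0, 0, 0, 0.06, 0, 0, 0, 0, 0.03, 0],
)

```text
clock: 29.65
eef_pos: [0.4811, 0.2604, -0.0158]
tool_rot: [0.986, 0.162, -0.045, 0.012]
ft_force: [0.2, -0.8, -0.6]
grip_width: 0.0001
```

>>> play_rows(
  deltas=[0, 0.1, 0, -0.1, 0, 0, 0.3, 0, -0.05, 0, 0, 0.3, 0, -0.03, 0, 0, 0.25, 0, -0.03, 0],
)

```text
clock: 30.15
eef_pos: [0.5385, 0.2801, -0.0061]
tool_rot: [0.986, 0.162, -0.044, 0.011]
ft_force: [-0.6, 0.5, -0.5]
grip_width: -0.0001
```

>>> play_rows(
  deltas=[0, 0.25, 0, -0.02, 0, 0, 0.15, 0, -0.02, 0],
)

```text
clock: 30.4
eef_pos: [0.5627, 0.2884, -0.0046]
tool_rot: [0.986, 0.162, -0.044, 0.011]
ft_force: [-16.1, -5.1, 3.6]
grip_width: 0.0001
```

>>> play_rows(
  deltas=[0, 0.2, 0, -0.02, 0, 0, 0.25, 0, -0.02, 0],
)

```text
clock: 30.65
eef_pos: [0.5608, 0.2877, -0.0041]
tool_rot: [0.984, 0.163, -0.073, 0.016]
ft_force: [-38.8, -13.0, 30.6]
grip_width: 0.0002
```

>>> play_rows(
  deltas=[0, -0.4, 0, 0, 0, 0, -0.7, 0, -0.1, 0, 0, -0.6, 0, -0.3, 0, 0, 0, 0, -0.8, 0, 0, 0, 0, -0.8, 0, 0, 0, 0, -0.8, 0, 0, 0, 0, -0.8, 0, 0, 0, 0, -0.5, 0, 0, 0, 0, 0, 0],
)

```text
clock: 31.78
eef_pos: [0.4932, 0.2668, 0.2636]
tool_rot: [0.983, 0.163, -0.077, 0.018]
ft_force: [1.0, -0.7, -0.5]
grip_width: -0.0
```

Run:
```python
from h import *
plan([(.40,.10,.25,18),(.36,-.15,.25,-20),(.25,-.36,.25,-55)],0,.05)
```

```text
t 31.77 pos [0.4932 0.2668 0.2636] alpha 18.8 tilt 0.159 w -0.000 F [ 1.  -0.7 -0.5]
[0, -0.59, 0.53, 0.06, 0.2, 0, -0.59, 0.54, 0.06, 0.2, 0, -0.59, 0.54, 0.05, 0.2, 0, -0.58, 0.53, 0.06, 0.2, 0, -0.32, 0.63, -0.0, 6.3, 0, -0.25, 0.66, -0.0, 6.3, 0, -0.18, 0.68, -0.0, 6.3, 0, -0.1, 0.7, -0.0, 6.4, 0, -0.02, 0.7, -0.0, 6.3, 0, 0.05, 0.7, -0.0, 6.4, 0, -0.1, 0.78, -0.0, 7.0, 0, -0.01, 0.79, -0.0, 7.0]
[0, 0.09, 0.79, -0.0, 7.0, 0, 0.18, 0.77, -0.0, 7.0, 0, 0.27, 0.74, -0.0, 7.0]
```

>>> play_rows(
  deltas=[0, -0.59, 0.53, 0, 0.2, 0, -0.59, 0.54, 0, 0.2, 0, -0.59, 0.54, 0, 0.2, 0, -0.58, 0.53, 0, 0.2, 0, -0.32, 0.63, 0, 6.3, 0, -0.25, 0.66, 0, 6.3, 0, -0.18, 0.68, 0, 6.3, 0, -0.1, 0.7, 0, 6.4, 0, -0.02, 0.7, 0, 6.3, 0, 0.05, 0.7, 0, 6.4, 0, -0.1, 0.78, 0, 7, 0, 0, 0, 0, 0],
)

```text
clock: 33.28
eef_pos: [0.3274, -0.2026, 0.3029]
tool_rot: [0.966, -0.243, -0.074, 0.051]
ft_force: [-0.5, -0.0, -0.5]
grip_width: 0.0001
```

Run:
```python
from h import *
plan([],0)
c=snap('top');s=snap('side');cv2.imwrite('pics/t12.png',c['color']);u=np.array([.947,.322,0]);v=np.array([-.322,.947,0])
hsv=cv2.cvtColor(c['color'],cv2.COLOR_BGR2HSV)
m=cv2.inRange(hsv,(20,130,90),(35,255,255));m[:,:180]=0;m[:,400:]=0
n,l,st,ce=cv2.connectedComponentsWithStats(m)
for i in range(1,n):
    if st[i,4]>40: print(st[i],ce[i],onz(c,*ce[i],.102).round(4))
# brightness profile along capper x, at tray centre line, now and at the start
g=cv2.cvtColor(c['color'],6);g0=cv2.cvtColor(cv2.imread('pics/top0.png'),6)
mid=np.array([.4927,.259,0])
for off in(-.02,.0,.02):
  for z in(.055,):
    for nm,I in(('old',g0),('new',g)):
      q=[proj(c,mid+v*off+u*d+[0,0,z])[0] for d in np.arange(-.06,.22,.004)]
      print(off,nm,[int(cv2.getRectSubPix(I,(1,1),tuple(map(float,p)))[0,0]) for p in q])
sg=cv2.cvtColor(s['color'],6);sg0=cv2.cvtColor(cv2.imread('pics/side0.png'),6)
print(sg0[280:300,256],sg[280:300,256])
```

```text
t 33.27 pos [ 0.3274 -0.2026  0.3029] alpha -28.7 tilt 0.179 w 0.000 F [-0.5 -0.  -0.5]
[309 209  12  13 100] [314.42 215.28] [ 0.5124 -0.013   0.102 ]
[288 214  12  13  98] [293.3877551  220.54081633] [0.4929 0.0559 0.102 ]
[301 236  13  13 102] [306.75490196 242.31372549] [0.4225 0.0096 0.102 ]
-0.02 old [10, 12, 7, 5, 1, 21, 85, 113, 78, 35, 58, 80, 102, 115, 116, 101, 148, 221, 230, 231, 233, 226, 133, 123, 123, 155, 163, 116, 124, 185, 197, 128, 151, 194, 193, 123, 65, 160, 207, 218, 225, 225, 224, 223, 222, 223, 223, 223, 224, 224, 181, 131, 115, 143, 227, 237, 229, 229, 228, 227, 228, 228, 227, 227, 228, 227, 227, 227, 227, 227]
-0.02 new [11, 10, 8, 8, 8, 4, 4, 9, 18, 30, 53, 72, 90, 100, 118, 144, 172, 189, 207, 223, 225, 222, 218, 215, 214, 216, 217, 216, 215, 216, 216, 217, 219, 194, 116, 121, 183, 215, 127, 83, 130, 205, 207, 139, 125, 125, 107, 90, 89, 196, 223, 212, 216, 213, 212, 212, 214, 216, 214, 212, 211, 209, 206, 206, 210, 208, 207, 206, 205, 209]
0.0 old [144, 169, 170, 134, 130, 133, 108, 106, 157, 228, 243, 227, 134, 143, 134, 106, 155, 224, 231, 231, 231, 234
[... 777 characters left out ...]
34, 181, 231, 217, 120, 118, 121, 193, 234, 228, 225, 225, 225, 225, 226, 232, 171, 113, 93, 120, 213, 233, 231, 230, 229, 230, 229, 228, 227, 226, 226, 225, 226, 224, 225, 225]
0.02 new [223, 222, 222, 219, 218, 221, 220, 216, 221, 221, 219, 218, 219, 220, 218, 219, 222, 223, 226, 225, 225, 224, 223, 222, 219, 216, 214, 218, 221, 219, 219, 219, 225, 200, 137, 129, 129, 112, 79, 97, 134, 199, 158, 109, 113, 114, 101, 90, 104, 199, 227, 216, 219, 215, 214, 215, 217, 217, 215, 213, 212, 210, 210, 211, 213, 210, 210, 209, 208, 212]
[194 195 215 219 191 169 162 165 158 128  96  79  84  85  77  69  75 120
 184 208] [194 194 211 217 191 170 167 165 159 131  92  84  87  88  77  73  76 120
 185 207]
```

Run:
```python
from h import *
s=snap('side');g=cv2.cvtColor(s['color'],6);u=np.array([.947,.322,0]);v=np.array([-.322,.947,0])
for p in((268.5,253),(268.5,255),(268.5,258)):
    P=onz(s,*p,.06);print(P.round(4),P@u,P@v)
for P in (onz(s,268,261,.055),): print('panel',P.round(4),P@u,P@v)
for r in range(250,292,2): print(r,g[r,250:290].tolist())
```

```text
[0.6507 0.2192 0.06  ] 0.6867882840584849 -0.001990387709941094
[0.6467 0.228  0.06  ] 0.685801965081142 0.007642026692691033
[0.6407 0.2409 0.06  ] 0.6843484885320271 0.021841900709653393
panel [0.639 0.249 0.055] 0.6852903700327376 0.0300288963959154
250 [2, 3, 0, 8, 0, 3, 0, 43, 92, 104, 95, 94, 144, 154, 142, 144, 145, 143, 141, 139, 146, 167, 171, 170, 170, 169, 168, 172, 172, 173, 170, 174, 173, 175, 174, 177, 175, 173, 173, 172]
252 [35, 34, 30, 33, 33, 56, 57, 61, 100, 106, 108, 106, 144, 149, 147, 148, 148, 150, 124, 120, 120, 128, 128, 131, 132, 130, 131, 131, 130, 132, 132, 130, 130, 130, 132, 134, 129, 131, 130, 131]
254 [97, 101, 101, 98, 113, 207, 224, 220, 219, 224, 222, 220, 221, 220, 220, 221, 224, 214, 111, 26, 2, 11, 11, 6, 4, 8, 4, 6, 4, 9, 6, 11, 4, 4, 11, 4, 0, 8, 4, 10]
256 [95, 98, 96, 92, 96, 129, 156, 161, 163, 162, 159, 161, 159, 161, 161, 152, 158, 157, 108, 42, 0, 4, 0, 9, 0, 8, 3, 2, 2, 0, 4, 6, 0, 4, 2, 9, 1, 5, 6, 4]
258 [95, 93, 94, 95, 93, 120, 134, 136, 138, 135, 137, 133, 137, 141, 138, 117, 151, 152, 110, 40, 9, 12, 0, 0, 0, 0, 12, 8, 4, 5, 0, 0, 
[... 2108 characters left out ...]
 206, 188, 169, 146, 124, 94, 76, 73, 70, 74, 134, 141, 140, 140, 142, 111, 72, 60, 53, 55, 74, 75, 81, 132, 143, 141, 138, 139, 140]
286 [134, 140, 138, 139, 148, 159, 164, 169, 170, 169, 169, 167, 160, 147, 136, 116, 87, 70, 74, 73, 77, 135, 142, 140, 146, 142, 97, 66, 61, 50, 62, 73, 75, 101, 132, 141, 140, 140, 139, 140]
288 [137, 136, 139, 142, 138, 134, 159, 167, 171, 173, 169, 162, 156, 150, 123, 84, 49, 55, 69, 74, 78, 135, 145, 146, 148, 148, 91, 65, 58, 50, 69, 76, 75, 118, 139, 143, 141, 142, 140, 139]
290 [139, 135, 140, 140, 115, 86, 96, 114, 118, 113, 113, 106, 98, 63, 49, 70, 75, 66, 62, 67, 64, 73, 71, 71, 74, 74, 54, 59, 61, 49, 69, 73, 79, 140, 147, 142, 139, 144, 143, 141]
```

```bash
python3 -c "
from h import *
print(ticket.job_done())"
```

```text
the job is handed in; nothing more can be done
None
```

I moved both jars into the tote, sprayed the empty tray once, pushed the tray in and handed the job in at about 33 s of the 67 s allowed. No verdict was reported.

**Last checks:**
- **Jars:** all three caps are seen in the tote. Jar_c has moved less than 1 mm, and the two new jars stand where I released them.
- **Spray cap:** it went down about 9–10 mm under 17 N, and its image profile is back to what it was at the start.
- **Tray:** it stopped hard at the same place twice, the second time under a 39 N push. Its front panel lines up with the capper's front edge to within a few mm.
- **Arm:** it is well clear of everything.

**What disagreed:**
- **Fingertips:** they met the spray cap about 20 mm lower in TCP height than expected, so I went down in small steps watching the force.
- **Tray travel:** it moved about 130–135 mm, not the full 155 mm. I take this to mean it wasn't fully out at the start; being home rests on the hard stop and the flush panel.
- **Tool tilt:** the pushes left the tool tilted by about 0.18 rad at the end.

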